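# Clamp a jam jar in the one-hand jar holder

### The arm

A 7-joint arm with a two-finger parallel gripper is mounted at the origin on the work surface. World frame = base frame: x ahead of the robot, y to its left, z up, the work surface at z = 0. Lengths are in m, angles in rad, forces in N, time in s.
With the tool pointing down it reaches from about 0.425 to 0.875 m from the base axis. Payload 9.9 kg.
Tool frame: the origin (TCP) lies at the very end of the fingers, on their centre line; the grasp point (between the pads) lies 19 mm behind it; z points along the fingers, y is the line along which they close (so a half turn about z gives the same grasp; the last joint's range is limited). The gripper opens to 85 mm and grips with 20 to 120 N. Pads are 22 mm wide; open, the fingers measure 114 mm over their backs; the gripper's body (76 mm by 85 mm) begins 54 mm behind the grasp point. The pads swing forward as they close: fully open they stand 13 mm farther back than shut.
Start: joints at [-1.326, 0.576, 0.025, 1.437, -0.015, 1.129, -0.057], TCP at [0.218, 0.639, 0.231] pointing down, gripper open.
Joint ranges: [-2.76, 2.76], [-0.34, 2.15], [-1.52, 1.57], [0.19, 2.46], [-1.09, 4.23], [0.17, 1.99], [-2.82, 2.82]. Speed limits (rad/s): [2.22, 2.22, 3.01, 3.01, 3.14, 3.14, 3.14].

### API

Orientations are given as [roll, pitch, yaw] about the fixed x, y, z axes, in that order (R = Rz(yaw) Ry(pitch) Rx(roll)).
In Python, from cell import readout, imaging, r gives the robot as it stands. The module is installed in compiled form; this text tells all that it offers.
- The arm moves only by the tool apply_moves, never from a script. Its argument "plan" is a list of rows, each an object with "offset": the shift along the tool's x, y, z each as a share of 0.4 m, from -1 to 1, a list of three; "delta_rot": the turn, a rotation vector about the tool's x, y, z each as a share of 120 degrees, from -1 to 1, a list of three; "fingers": the opening, from -1 (shut) to 1 (fully open). In form: [{"offset": [tx, ty, tz], "delta_rot": [ax, ay, az], "fingers": fingers}, ...]. A call has 1 to 20 rows; each row is the pose to reach, as a shift and turn from the pose commanded when the call began, along the tool's axes at that moment; what a row does not reach only later rows make up. A row lasts 1/10 s, in which the tool goes at most 50 mm and 8.59 degrees, less where a joint would pass 70% of its speed; a pose out of reach is approached as far as the arm can. A call with a number of a shift or a turn outside -1 to 1 is refused whole. A call with a gripper value outside its range is refused whole. The fingers move at their own pace and stop on an object; the grip force is fixed at half the most. Time passes only in rows, so rows that repeat a pose let the fingers close. It gives the time, the measured TCP pose, the force, the opening and the grip force at its end, in the units of the state.
- readout.state(): the state, without advancing time (a new reading comes with each control period).
- imaging.snapshot(name): name is "side" or "top"; returns the picture (400x640x3 uint8, red, green, blue); there is no depth.
- imaging.camera_model(name): a dict with "K" (3x3 intrinsics, pixels), "extrinsics" (4x4, takes a point from camera to world coordinates). Camera axes: x right, y down, z forward; pixel columns grow to the right and rows downward; lengths in m; the calibration is good to about 2 mm. A picture is of the moment at which its call begins. camera_model takes no time and is no camera call.
- r.hand_in(): hands the job in; it is judged then, once.
The state is a dict: "time_s": time; "joint_pos": joint angles; "joint_velocities": joint speeds; "joint_efforts": joint torques, N m; "eef_pos": TCP position; "eef_rot": TCP orientation; "ft_force": force on the tool from outside, world axes, zero at the start; "ft_torque": the same for the moment, N m; "grip_width": finger opening in m; "grasp_force": force on a finger pad.
Only numpy, scipy, OpenCV 4.12 (cv2) and the standard library are available. Lean on these libraries where they do the work, as an engineer would, in place of code of your own. Each camera call takes 0.05 s, during which the arm holds its last target. There are 200 camera calls.

### The job

Stand the jam jar upright on the jar holder, between the V-shaped jaw and the moving jaw, and let go of it. Then turn the small red dial sunk in the round well clockwise until the moving jaw holds the jar firmly against the V, its yellow sprung pad pushed in about half-way; stop before the pad is driven hard home, because the jar is glass. Move the jaw only with the dial, do not press hard on the well, and leave the other things on the counter alone.

Things in the scene. Friction and masses are not known exactly. Their poses are not given: they have to be found in the camera images.
- holder: Fixed white jar holder, 130 (x) x 270 (y) x 45 mm high, flat deck; origin at the centre of its underside, on the counter, z up. Along its own +y: round well with the red dial (axis x = 0, y = -78 mm), blue moving jaw, place for the jar, fixed V jaw. The -x and +x sides of the jar place are open for fingers.
- seat (a point): Point on the deck under the axis of a jar seated in the V: x = 0, y = 68 mm in the holder's frame, 45 mm above the counter; axes as the holder's. The V is two black rubber faces 42 mm high, x = -22 to 22 mm, open towards -y, backed by a blue block 46 mm high.
- dial_mount: Fixed bearing of the dial; origin on the dial's axis, 2 mm above the well's floor. It carries the red ribbed round dial, 22 mm across, 25 mm high. The well is 72 mm across and 30 mm deep (floor 15 mm above the counter), so 25 mm are free all round the dial.
- dial_top (a point): Centre of the dial's top, 3 mm below the deck; does not turn with it. Clockwise from above closes the jaw, 10 mm per rad. Its own drag is 0.18 N m (it stays where left); force on the jar adds 0.010 N m per N. From the start to a half-pressed pad takes 1.2 to 2.8 rad: one to three grasps. Its angle is not measured.
- jaw_mount: Fixed guide of the blue moving jaw (44 mm wide, 41 mm high) with its yellow sprung pad, 34 mm square, facing +y. Origin on the deck at holder y = 16 mm: the pad face when fully open. It does not move with the jaw, whose place is not measured: at the start the pad is 8 to 24 mm clear of a seated jar.
- pad_guide (a point): Fixed point on the deck 24 mm short of a seated jar's near side. The pad yields up to 8 mm at 2 N per mm (16 N), then meets solid metal and the force climbs steeply; half-way is 4 mm, 8 N. Before that, pushing the jar along the deck into the V takes 1 to 4 N.
- jar: The jam jar: amber glass with a paper label and a green lid; 56 mm across, 80 mm high in all, the top 16 mm being the lid, 53 mm across; about 0.28 kg. Origin at the centre of its underside, z up.
- jar_center (a point): Centre of the jar, half-way up: 40 mm above its underside, on its axis.
- carton: Bystander: yellow and red cracker carton lying flat, 70 x 200 x 55 mm; origin at the centre of its underside.
- mug: Bystander: blue mug, 80 mm across, 95 mm high, handle on its +y side; origin at the centre of its underside.
- shaker: Bystander: white shaker with a steel cap, 44 mm across, 90 mm high; origin at the centre of its underside.
Mind the look-alikes: they are no part of the job. Leave any blue or purple look-alike of the jar alone.

How it is judged:
On the way, in this order (a step that is already met when the one before it is completed fails the run):
1. the jar stands upright on the deck between the jaws, let go (x of jar in the frame of holder between -0.012 and 0.012 m and y of jar in the frame of holder between 0.04 and 0.073 m and z of jar in the frame of holder between 0.041 and 0.049 m and angle between jar's own z axis and vertical below 0.1 rad and contact force between the fingers and jar below 0.3 N), for 0.2 s.
2. the moving jaw presses the jar with at least 5 N (contact force between jaw_mount and jar above 5 N), for 0.2 s.
At the end, for the whole second after the job is handed in: The jar stands upright (within 0.1 rad) and at rest on the deck, seated in the V (its axis within 5 mm along and 12 mm across), pressed by the moving jaw with 5 to 13 N, and the robot has let go (contact force between jaw_mount and jar between 5 and 13 N and x of jar in the frame of holder between -0.012 and 0.012 m and y of jar in the frame of holder between 0.063 and 0.073 m and z of jar in the frame of holder between 0.041 and 0.049 m and angle between jar's own z axis and vertical below 0.1 rad and linear speed of jar below 0.02 m/s); the robot touches nothing.
It fails at once if the jar is squeezed by the moving jaw with more than 20 N (contact force between jaw_mount and jar above 20 N).
It fails at once if the fingers press on the holder or its well with more than 20 N (contact force between the fingers and holder above 20 N).
It fails at once if the robot pushes the moving jaw itself with more than 5 N (contact force between any of the fingers, the arm and jaw_mount above 5 N).
It fails at once if a bystander is moved by more than 15 mm (distance of any of carton, mug, shaker from where it was at the start of the episode above 0.015 m).
It also fails if it takes over 72 s, if anything falls off the work surface, if the arm or the gripper's body presses on something with over 40 N, if the wrist force passes 120 N, or if a joint passes its speed limit or range.

## Working session

There is one attempt and no reset: what is moved stays moved. The work goes in short steps, Python scripts to look and compute and a tool call to move; the robot and the scene stay as the last step left them, time stands still between calls to the robot, and variables do not carry over. Pictures are saved under pics/ and viewed, at most 10 in all, crops included, and the job is handed in when it is done.

Besides the shell and the picture viewer there is one more tool, called after "Request:" by a JSON object that holds its "name" and its "arguments", one argument or row to a line. apply_moves: Moves the arm, as the interface text tells. Its arguments: {"type":"object","properties":{"plan":{"type":"array","items":{"type":"object","properties":{"offset":{"type":"array","items":{"type":"number"}},"delta_rot":{"type":"array","items":{"type":"number"}},"fingers":{"type":"number"}}}}},"required":["plan"]}

```bash
mkdir -p pics
python3 - <<'E'
from cell import readout, imaging, r
import cv2,numpy as np
np.set_printoptions(precision=4,suppress=True)
for n in("top","side"):
    im=imaging.snapshot(n); cv2.imwrite(f"pics/{n}0.png",im[:,:,::-1])
    m=imaging.camera_model(n); print(n,np.array(m["K"]),np.array(m["extrinsics"]))
print(readout.state())
E
```

```text
top [[396.9383   0.     325.9736]
 [  0.     396.9383 201.1288]
 [  0.       0.       1.    ]] [[-0.0079 -0.9973  0.0731  0.5391]
 [-0.9999  0.0071 -0.0113 -0.0421]
 [ 0.0108 -0.0732 -0.9973  1.0603]
 [ 0.      0.      0.      1.    ]]
side [[378.1728   0.     318.6137]
 [  0.     378.1728 197.8553]
 [  0.       0.       1.    ]] [[ 0.8476 -0.4123  0.334   0.3154]
 [-0.5303 -0.6347  0.5621 -0.5528]
 [-0.0197 -0.6536 -0.7566  0.7708]
 [ 0.      0.      0.      1.    ]]
{'time_s': 0.1, 'joint_pos': array([-1.3258,  0.5764,  0.0248,  1.4378, -0.015 ,  1.129 , -0.0565]), 'joint_velocities': array([ 0.0015, -0.0017,  0.0007, -0.0012, -0.0017, -0.0002, -0.001 ]), 'joint_efforts': array([  0.0058, -76.7298,   2.2576, -28.6605,   0.0158,   0.0086,
        -0.    ]), 'eef_pos': array([0.2178, 0.6385, 0.2306]), 'eef_rot': array([-3.1401,  0.    ,  2.8129]), 'ft_force': array([-0.008 , -0.2755,  0.351 ]), 'ft_torque': array([-0.0096, -0.006 , -0.0258]), 'grasp_force': 0.0, 'grip_width': 0.08557014297358957}
```

View pics/top0.png

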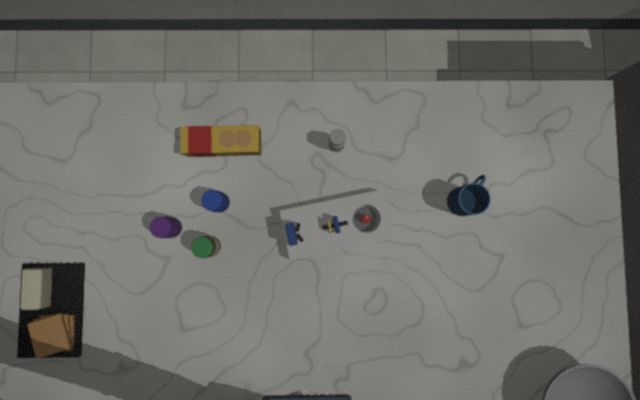

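View pics/side0.png

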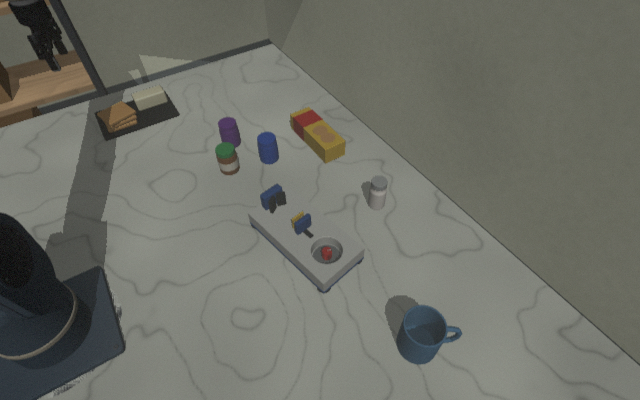

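Top view candidates: the green-lidded amber jar is at (205,245). The blue can at (215,200) and the purple can at (165,227) are look-alikes, so I choose the green lid. The dial is at (366,218), the moving jaw at (333,225) and the V block at (292,233). The side view agrees, with the jar at (228,157) and the dial at (326,253).

```bash
cat > h.py <<'E'
import cv2,numpy as np
from cell import readout, imaging, r
np.set_printoptions(precision=4,suppress=True)
def ray(n,u,v):
    m=imaging.camera_model(n);K=np.array(m["K"]);T=np.array(m["extrinsics"])
    return T[:3,3],T[:3,:3]@np.linalg.solve(K,[u,v,1.])
def onz(n,u,v,z):
    o,d=ray(n,u,v); return o+d*(z-o[2])/d[2]
def two(a,b):
    A=[];B=[]
    for n,p in(("top",a),("side",b)):
        o,d=ray(n,*p);d/=np.linalg.norm(d);P=np.eye(3)-np.outer(d,d);A.append(P);B.append(P@o)
    return np.linalg.lstsq(np.vstack(A),np.hstack(B),rcond=None)[0]
def blobs(im,box,lo,hi,amin=8):
    x0,y0,x1,y1=box
    hsv=cv2.cvtColor(np.ascontiguousarray(im[y0:y1,x0:x1]),cv2.COLOR_RGB2HSV)
    k=cv2.inRange(hsv,np.array(lo),np.array(hi))
    n,l,s,c=cv2.connectedComponentsWithStats(k)
    return [(c[i]+[x0,y0],s[i,4],s[i,:4]+[x0,y0,0,0],(l==i)) for i in range(1,n) if s[i,4]>=amin]
COL=dict(green=([40,80,30],[85,255,255]),blue=([100,110,30],[125,255,255]),red=([0,130,60],[8,255,255]),yellow=([20,120,60],[35,255,255]))
E
python3 - <<'E'
from h import *
T=cv2.imread("pics/top0.png")[:,:,::-1];S=cv2.imread("pics/side0.png")[:,:,::-1]
for n,im,bx in(("top",T,(180,180,400,280)),("side",S,(205,130,370,300))):
    for c,(lo,hi) in COL.items():
        for b in blobs(im,bx,lo,hi,5):
            print(n,c,b[0],b[1],b[2],[onz(n,*b[0],z)[:2] for z in(.08,.042,.088)])
a=cv2.resize(T[170:280,180:400],None,fx=3.6,fy=3.6,interpolation=3)[:,:,::-1]
cv2.imwrite("pics/c1.png",np.clip(a*1.5,0,255).astype(np.uint8))
E
```

```text
top green [202.2933 246.7933] 358 [192 237  22  21] [array([0.501 , 0.2504]), array([0.4995, 0.2617]), array([0.5013, 0.248 ])]
top blue [214.3578 200.6101] 436 [202 190  26  21] [array([0.6142, 0.2223]), array([0.6171, 0.2326]), array([0.6136, 0.2202])]
top blue [335.9804 224.1961] 51 [334 217   5  15] [array([ 0.5537, -0.0775]), array([ 0.5543, -0.0789]), array([ 0.5536, -0.0772])]
top blue [290.7133 233.5067] 150 [286 223  10  22] [array([0.5317, 0.0341]), array([0.5314, 0.0371]), array([0.5318, 0.0335])]
top red [365.3023 218.6279] 43 [362 215   8   8] [array([ 0.5669, -0.1501]), array([ 0.568 , -0.1543]), array([ 0.5666, -0.1492])]
top yellow [328.9565 224.913 ] 23 [328 220   3  11] [array([ 0.5521, -0.0601]), array([ 0.5526, -0.0608]), array([ 0.552, -0.06 ])]
side green [224.442  149.8616] 224 [216 142  18  17] [array([0.4965, 0.2475]), array([0.5065, 0.2915]), array([0.4944, 0.2382])]
side blue [266.925  146.0528] 360 [258 133  18  31] [array([0.601 , 0.1975]), array([0.6168, 0.2387]), array([0.5977, 0.1888])]
side blue [274.     190.8333] 6 [273 190   4   3] [array([0.5404, 0.0397]), array([0.5528, 0.0723]), array([0.5378, 0.0328])]
side blue [266.6 194. ] 5 [266 192   2   5] [array([0.5204, 0.0403]), array([0.5317, 0.0729]), array([0.518 , 0.0334])]
side red [326.1    252.5833] 60 [323 247   9  13] [array([ 0.5516, -0.1798]), array([ 0.5646, -0.1593]), array([ 0.5489, -0.1841])]
side yellow [329.3876 144.9133] 565 [304 130  41  33] [array([0.7471, 0.1071]), array([0.7708, 0.1434]), array([0.7421, 0.0995])]
side yellow [297.119  216.6905] 42 [292 212  11  10] [array([ 0.548 , -0.0613]), array([ 0.5608, -0.0343]), array([ 0.5453, -0.067 ])]
side yellow [293. 225.] 5 [293 223   1   5] [array([ 0.5282, -0.077 ]), array([ 0.5399, -0.0508]), array([ 0.5257, -0.0825])]
```

View pics/c1.png

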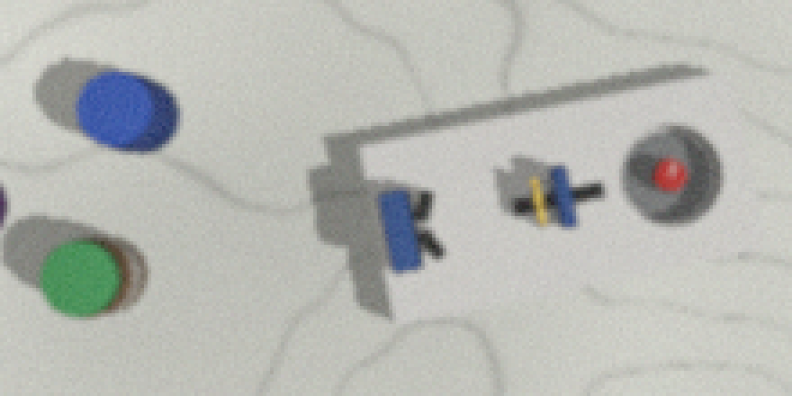

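The crop confirms the green-lid jar, at about (0.500, 0.250). The dial is at about (0.568, -0.154), the holder's yaw is about 0.19 and the seat is at about (0.540, -0.011). I'll move above the jar with the fingers aligned to the holder's x.

Request:
{"name": "apply_moves", "arguments": {
  "plan": [
    {"offset": [-0.25,-0.17,0],"delta_rot": [0,0,0.12],"fingers": 1},
    {"offset": [-0.5,-0.35,0],"delta_rot": [0,0,0.25],"fingers": 1},
    {"offset": [-0.981,-0.692,0],"delta_rot": [0,0,0.502],"fingers": 1},
    {"offset": [-0.981,-0.692,0],"delta_rot": [0,0,0.502],"fingers": 1},
    {"offset": [-0.981,-0.692,0],"delta_rot": [0,0,0.502],"fingers": 1},
    {"offset": [-0.981,-0.692,0],"delta_rot": [0,0,0.502],"fingers": 1},
    {"offset": [-0.981,-0.692,0],"delta_rot": [0,0,0.502],"fingers": 1},
    {"offset": [-0.981,-0.692,0],"delta_rot": [0,0,0.502],"fingers": 1},
    {"offset": [-0.981,-0.692,0],"delta_rot": [0,0,0.502],"fingers": 1},
    {"offset": [-0.981,-0.692,0],"delta_rot": [0,0,0.502],"fingers": 1},
    {"offset": [-0.981,-0.692,0],"delta_rot": [0,0,0.502],"fingers": 1},
    {"offset": [-0.981,-0.692,0],"delta_rot": [0,0,0.502],"fingers": 1},
    {"offset": [-0.981,-0.692,0],"delta_rot": [0,0,0.502],"fingers": 1},
    {"offset": [-0.981,-0.692,0],"delta_rot": [0,0,0.502],"fingers": 1},
    {"offset": [-0.981,-0.692,0],"delta_rot": [0,0,0.502],"fingers": 1}
  ]
}}

```text
time_s: 1.6
eef_pos: [0.4993, 0.2513, 0.2312]
eef_rot: [-3.141, -0.0, 1.763]
ft_force: [-0.5, 0.3, -0.1]
grip_width: 0.0852
grasp_force: 0.0
```

Request:
{"name": "apply_moves", "arguments": {
  "plan": [
    {"offset": [0,0,0.12],"delta_rot": [0,0,0],"fingers": 1},
    {"offset": [0,0,0.22],"delta_rot": [0,0,0],"fingers": 1},
    {"offset": [0,0,0.32],"delta_rot": [0,0,0],"fingers": 1},
    {"offset": [0,0,0.42],"delta_rot": [0,0,0],"fingers": 1},
    {"offset": [0,0,0.48],"delta_rot": [0,0,0],"fingers": 1},
    {"offset": [0,0,0.5],"delta_rot": [0,0,0],"fingers": 1},
    {"offset": [0,0,0.5],"delta_rot": [0,0,0],"fingers": 1},
    {"offset": [0,0,0.5],"delta_rot": [0,0,0],"fingers": 1}
  ]
}}

```text
time_s: 2.4
eef_pos: [0.5006, 0.2507, 0.0324]
eef_rot: [3.14, -0.0, 1.762]
ft_force: [0.3, 0.3, -0.2]
grip_width: 0.0852
grasp_force: 0.0
```

Run:
```python
from h import *
print(readout.state()["eef_pos"],readout.state()["ft_force"])
T=imaging.snapshot("top");S=imaging.snapshot("side")
a=cv2.resize(T[190:300,140:270],None,fx=3,fy=3);b=cv2.resize(S[80:190,150:290],None,fx=3,fy=3)
cv2.imwrite("pics/c2.png",np.clip(np.hstack([a,b])[:,:,::-1]*1.4,0,255).astype(np.uint8))
```

```text
[0.5006 0.2507 0.0324] [ 0.2611  0.3236 -0.1563]
```

View pics/c2.png

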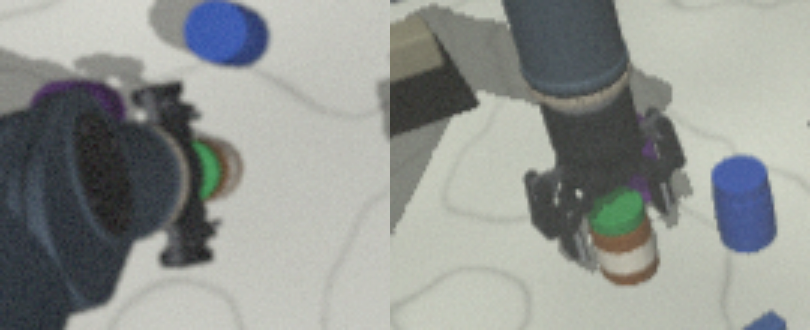

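The picture shows the fingers straddling the green-lid jar, seen at (625,245) in the right half, with the blue can clear. I'll close the gripper and lift.

Request:
{"name": "apply_moves", "arguments": {
  "plan": [
    {"offset": [0,0,0],"delta_rot": [0,0,0],"fingers": -0.2},
    {"offset": [0,0,0],"delta_rot": [0,0,0],"fingers": -0.2},
    {"offset": [0,0,0],"delta_rot": [0,0,0],"fingers": -0.2},
    {"offset": [0,0,0],"delta_rot": [0,0,0],"fingers": -0.2},
    {"offset": [0,0,0],"delta_rot": [0,0,0],"fingers": -0.2},
    {"offset": [0,0,0],"delta_rot": [0,0,0],"fingers": -0.2},
    {"offset": [0,0,0],"delta_rot": [0,0,0],"fingers": -0.2},
    {"offset": [0,0,0],"delta_rot": [0,0,0],"fingers": -0.2}
  ]
}}

```text
time_s: 3.3
eef_pos: [0.5005, 0.2505, 0.0324]
eef_rot: [3.14, -0.001, 1.761]
ft_force: [-1.6, -0.5, 9.3]
grip_width: 0.0546
grasp_force: 61.9
```

Run:
```python
from h import *
s=readout.state()
print(s["eef_pos"],s["ft_force"],s["grip_width"],s["grasp_force"])
for n,bx in(("top",(150,200,260,290)),("side",(190,110,260,190))):
    im=imaging.snapshot(n)
    for b in blobs(im,bx,*COL["green"]): print(n,b[:3],onz(n,*b[0],.08))
```

```text
[0.5005 0.2505 0.0324] [-1.571  -0.5165  9.2517] 0.05460917001713825 61.878111362457275
top (array([208.9899, 245.8485]), np.int32(99), array([205, 237,   9,  18])) [0.5032 0.234  0.08  ]
side (array([226.4903, 151.2065]), np.int32(155), array([219, 143,  15,  16])) [0.4991 0.2393 0.08  ]
```

Request:
{"name": "apply_moves", "arguments": {
  "plan": [
    {"offset": [0,0,-0.05],"delta_rot": [0,0,0],"fingers": -0.2},
    {"offset": [0,0,-0.13],"delta_rot": [0,0,0],"fingers": -0.2},
    {"offset": [0,0,-0.23],"delta_rot": [0,0,0],"fingers": -0.2},
    {"offset": [0,0,-0.32],"delta_rot": [0,0,0],"fingers": -0.2},
    {"offset": [-0.03,0,-0.37],"delta_rot": [0,0,0],"fingers": -0.2},
    {"offset": [-0.1,0,-0.38],"delta_rot": [0,0,0],"fingers": -0.2},
    {"offset": [-0.2,-0.01,-0.38],"delta_rot": [0,0,0],"fingers": -0.2},
    {"offset": [-0.3,-0.01,-0.38],"delta_rot": [0,0,0],"fingers": -0.2},
    {"offset": [-0.4,-0.02,-0.38],"delta_rot": [0,0,0],"fingers": -0.2},
    {"offset": [-0.5,-0.02,-0.38],"delta_rot": [0,0,0],"fingers": -0.2},
    {"offset": [-0.58,-0.027,-0.38],"delta_rot": [0,0,0],"fingers": -0.2},
    {"offset": [-0.64,-0.027,-0.38],"delta_rot": [0,0,0],"fingers": -0.2},
    {"offset": [-0.677,-0.027,-0.38],"delta_rot": [0,0,0],"fingers": -0.2},
    {"offset": [-0.677,-0.027,-0.38],"delta_rot": [0,0,0],"fingers": -0.2},
    {"offset": [-0.677,-0.027,-0.38],"delta_rot": [0,0,0],"fingers": -0.2},
    {"offset": [-0.677,-0.027,-0.38],"delta_rot": [0,0,0],"fingers": -0.2}
  ]
}}

```text
time_s: 5.0
eef_pos: [0.5404, -0.016, 0.1831]
eef_rot: [-3.141, -0.001, 1.764]
ft_force: [0.8, 0.3, -2.4]
grip_width: 0.0541
grasp_force: 64.3
```

Run:
```python
from h import *
s=readout.state()
print(s["eef_pos"],s["ft_force"],s["grip_width"],s["grasp_force"])
T=imaging.snapshot("top");S=imaging.snapshot("side")
a=cv2.resize(T[170:290,240:390],None,fx=2.6,fy=2.6);b=cv2.resize(S[130:250,220:370],None,fx=2.6,fy=2.6)
cv2.imwrite("pics/c3.png",np.clip(np.hstack([a,b])[:,:,::-1]*1.4,0,255).astype(np.uint8))
```

```text
[ 0.5404 -0.016   0.1831] [ 0.7899  0.3367 -2.4435] 0.054149778888895425 64.32855248451233
```

View pics/c3.png

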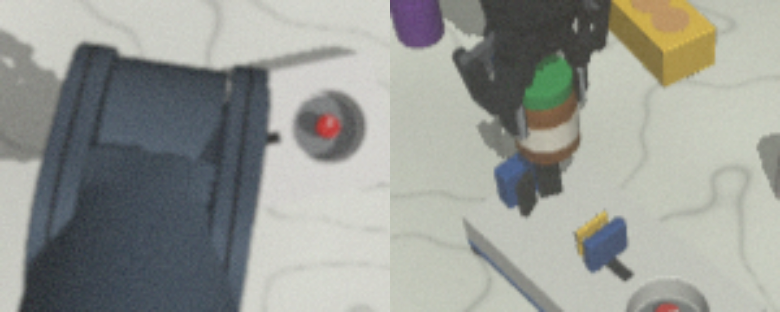

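Run:
```python
from h import *
im=imaging.snapshot("side")
for b in blobs(im,(230,130,340,200),*COL["green"]): print(b[:3],onz("side",*b[0],.183-.0324+.073))
d=np.array([.5675,-.1545]);ey=np.array([-.189,.982]);ex=np.array([.982,.189])
for p in([.5404,-.016],onz("side",*b[0],.2236)[:2]): print((p-d)@ex,(p-d)@ey-.078)
```

```text
(array([280.9145, 162.4164]), np.int32(269), array([271, 152,  19,  20])) [ 0.5429 -0.0205  0.2236]
-0.0004357000000000111 0.06312890000000003
0.001146594030263591 0.058242163259356036
```

Request:
{"name": "apply_moves", "arguments": {
  "plan": [
    {"offset": [-0.002,0,0.06],"delta_rot": [0,0,0],"fingers": -0.2},
    {"offset": [-0.002,0,0.13],"delta_rot": [0,0,0],"fingers": -0.2},
    {"offset": [-0.002,0,0.19],"delta_rot": [0,0,0],"fingers": -0.2},
    {"offset": [-0.002,0,0.225],"delta_rot": [0,0,0],"fingers": -0.2},
    {"offset": [-0.002,0,0.24],"delta_rot": [0,0,0],"fingers": -0.2},
    {"offset": [-0.002,0,0.25],"delta_rot": [0,0,0],"fingers": -0.2},
    {"offset": [-0.002,0,0.257],"delta_rot": [0,0,0],"fingers": -0.2},
    {"offset": [-0.002,0,0.26],"delta_rot": [0,0,0],"fingers": -0.2},
    {"offset": [-0.002,0,0.26],"delta_rot": [0,0,0],"fingers": -0.2},
    {"offset": [-0.002,0,0.26],"delta_rot": [0,0,0],"fingers": -0.2}
  ]
}}

```text
time_s: 6.15
eef_pos: [0.5411, -0.0186, 0.0798]
eef_rot: [3.141, 0.0, 1.761]
ft_force: [0.4, -0.1, -2.2]
grip_width: 0.0542
grasp_force: 64.5
```

Still in the air (-2.2 N); I'll lower in small steps.

Request:
{"name": "apply_moves", "arguments": {
  "plan": [
    {"offset": [0,0,0.003],"delta_rot": [0,0,0],"fingers": -0.2},
    {"offset": [0,0,0.005],"delta_rot": [0,0,0],"fingers": -0.2},
    {"offset": [0,0,0.005],"delta_rot": [0,0,0],"fingers": -0.2},
    {"offset": [0,0,0.005],"delta_rot": [0,0,0],"fingers": -0.2}
  ]
}}

```text
time_s: 6.55
eef_pos: [0.5409, -0.0186, 0.0775]
eef_rot: [3.141, -0.0, 1.761]
ft_force: [-0.9, 0.4, 0.5]
grip_width: 0.0548
grasp_force: 64.9
```

Request:
{"name": "apply_moves", "arguments": {
  "plan": [
    {"offset": [0,0,0.001],"delta_rot": [0,0,0],"fingers": 0.2},
    {"offset": [0,0,0.001],"delta_rot": [0,0,0],"fingers": 0.6},
    {"offset": [0,0,0],"delta_rot": [0,0,0],"fingers": 1},
    {"offset": [0,0,0],"delta_rot": [0,0,0],"fingers": 1},
    {"offset": [0,0,0],"delta_rot": [0,0,0],"fingers": 1},
    {"offset": [0,0,0],"delta_rot": [0,0,0],"fingers": 1},
    {"offset": [0,0,0],"delta_rot": [0,0,0],"fingers": 1},
    {"offset": [0,0,0],"delta_rot": [0,0,0],"fingers": 1},
    {"offset": [0,0,-0.05],"delta_rot": [0,0,0],"fingers": 1},
    {"offset": [0,0,-0.15],"delta_rot": [0,0,0],"fingers": 1},
    {"offset": [0,0,-0.25],"delta_rot": [0,0,0],"fingers": 1},
    {"offset": [0,0,-0.32],"delta_rot": [0,0,0],"fingers": 1},
    {"offset": [-0.1,0,-0.34],"delta_rot": [0,0,0],"fingers": 1},
    {"offset": [-0.2,0,-0.34],"delta_rot": [0,0,0],"fingers": 1},
    {"offset": [-0.3,0,-0.34],"delta_rot": [0,0,0],"fingers": 1},
    {"offset": [-0.345,0,-0.34],"delta_rot": [0,0,0],"fingers": 1},
    {"offset": [-0.345,0,-0.34],"delta_rot": [0,0,0],"fingers": 1},
    {"offset": [-0.345,0,-0.34],"delta_rot": [0,0,0],"fingers": 1}
  ]
}}

```text
time_s: 8.35
eef_pos: [0.5668, -0.1539, 0.2131]
eef_rot: [-3.141, -0.001, 1.761]
ft_force: [0.8, 0.0, 0.7]
grip_width: 0.085
grasp_force: 0.0
```

Run:
```python
from h import *
s=readout.state()
print(s["eef_pos"],s["ft_force"],s["joint_pos"],s["grip_width"])
d=np.array([.5675,-.1545]);ey=np.array([-.189,.982]);ex=np.array([.982,.189])
T=imaging.snapshot("top");S=imaging.snapshot("side")
for n,im,bx,z in(("top",T,(240,180,340,280),.125),("side",S,(220,130,340,230),.12)):
    for b in blobs(im,bx,*COL["green"]):
        p=onz(n,*b[0],z)[:2]; print(n,b[:3],p,(p-d)@ex,(p-d)@ey-.078)
a=cv2.resize(T[170:290,240:390],None,fx=2.6,fy=2.6);b=cv2.resize(S[130:250,220:370],None,fx=2.6,fy=2.6)
cv2.imwrite("pics/c4.png",np.clip(np.hstack([a,b])[:,:,::-1]*1.4,0,255).astype(np.uint8))
```

```text
[ 0.5668 -0.1539  0.2131] [0.7835 0.0215 0.713 ] [-0.0548  0.4857  0.3704  1.7118 -0.2049  0.983   0.5807] 0.08503918341583863
top (array([309.9917, 230.0306]), np.int32(360), array([299, 220,  22,  21])) [ 0.5398 -0.0147] -0.0007573691603755608 0.06455581791600097
side (array([280.0956, 194.5   ]), np.int32(272), array([271, 185,  19,  21])) [ 0.5339 -0.0124] -0.0061105507183316435 0.06791469224684395
```

View pics/c4.png

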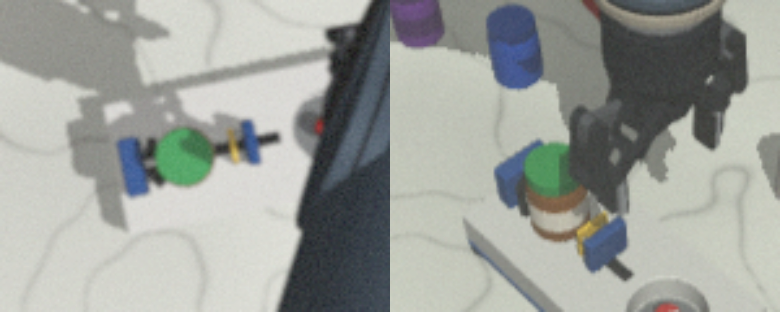

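The picture shows the jar standing at (185,157) in the left half, at holder y about 0.064, between the V and the pad. Next I'll refine the well centre from the first pictures.

Run:
```python
from h import *
T=cv2.imread("pics/top0.png");S=cv2.imread("pics/side0.png")
for n,im,(x0,y0,x1,y1) in(("top",T,(350,200,385,236)),("side",S,(300,228,352,275))):
    g=cv2.GaussianBlur(cv2.cvtColor(im,cv2.COLOR_BGR2GRAY),(3,3),0)[y0:y1,x0:x1]
    t,k=cv2.threshold(g,0,255,cv2.THRESH_BINARY_INV+cv2.THRESH_OTSU)
    c=max(cv2.findContours(k,cv2.RETR_EXTERNAL,cv2.CHAIN_APPROX_NONE)[0],key=cv2.contourArea)
    e=cv2.fitEllipse(cv2.convexHull(c)); p=np.array(e[0])+[x0,y0]
    print(n,t,p,e[1],cv2.boundingRect(c),onz(n,*p,.045))
    for b in blobs(im[:,:,::-1],(x0,y0,x1,y1),*COL["red"]): print(b[2],b[0],onz(n,*b[0],.042 if n=="top" else .035))
```

```text
top 101.0 [366.411 218.389] (26.90646743774414, 27.502986907958984) (3, 5, 28, 27) [ 0.5685 -0.1568  0.045 ]
[362 215   8   8] [365.3023 218.6279] [ 0.568  -0.1543  0.042 ]
side 104.0 [326.5863 250.9651] (24.833223342895508, 31.910558700561523) (11, 13, 32, 23) [ 0.5668 -0.1579  0.045 ]
[323 247   9  13] [326.1    252.5833] [ 0.567  -0.1555  0.035 ]
```

Request:
{"name": "apply_moves", "arguments": {
  "plan": [
    {"offset": [-0.005,0,0.05],"delta_rot": [0,0,0],"fingers": -0.27},
    {"offset": [-0.005,0,0.12],"delta_rot": [0,0,0],"fingers": -0.27},
    {"offset": [-0.005,0,0.2],"delta_rot": [0,0,0],"fingers": -0.27},
    {"offset": [-0.005,0,0.28],"delta_rot": [0,0,0],"fingers": -0.27},
    {"offset": [-0.005,0,0.34],"delta_rot": [0,0,0],"fingers": -0.27},
    {"offset": [-0.005,0,0.37],"delta_rot": [0,0,0],"fingers": -0.27},
    {"offset": [-0.005,0,0.38],"delta_rot": [0,0,0],"fingers": -0.27},
    {"offset": [-0.005,0,0.38],"delta_rot": [0,0,0],"fingers": -0.27},
    {"offset": [-0.005,0,0.38],"delta_rot": [0,0,0],"fingers": -0.27}
  ]
}}

```text
time_s: 9.35
eef_pos: [0.5681, -0.1561, 0.0625]
eef_rot: [3.14, 0.001, 1.762]
ft_force: [-0.2, -0.4, -0.1]
grip_width: 0.0313
grasp_force: 0.0
```

Run:
```python
from h import *
s=readout.state()
print(s["eef_pos"],s["ft_force"],s["ft_torque"],s["grip_width"])
S=imaging.snapshot("side")
b=cv2.resize(S[180:300,250:400],None,fx=5,fy=5,interpolation=3)
m=imaging.camera_model("side");K=np.array(m["K"]);E=np.linalg.inv(np.array(m["extrinsics"]))
def pj(p):
    q=K@(E@[*p,1])[:3]; return q[:2]/q[2]
for z in (.042,s["eef_pos"][2]): print(pj([.5675,-.156,z]))
cv2.imwrite("pics/c5.png",np.clip(b[:,:,::-1]*1.8,0,255).astype(np.uint8))
```

```text
[ 0.5681 -0.1561  0.0625] [-0.1625 -0.361  -0.1433] [-0.0238 -0.0147 -0.0107] 0.031326754165868505
[326.3823 250.9631]
[326.3438 245.9382]
```

View pics/c5.png

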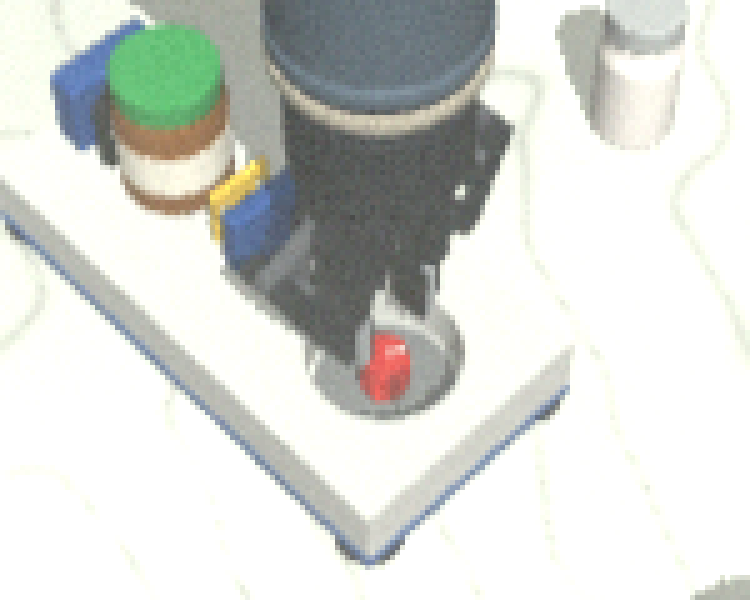

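The fingertips straddle the dial: left tip (355,365), right tip (425,310), dial (387,365) in the crop. I'll go down into the well gently.

Request:
{"name": "apply_moves", "arguments": {
  "plan": [
    {"offset": [-0.001,0,0.02],"delta_rot": [0,0,0],"fingers": -0.27},
    {"offset": [-0.001,0,0.04],"delta_rot": [0,0,0],"fingers": -0.27},
    {"offset": [-0.001,0,0.055],"delta_rot": [0,0,0],"fingers": -0.27},
    {"offset": [-0.001,0,0.065],"delta_rot": [0,0,0],"fingers": -0.27},
    {"offset": [-0.001,0,0.065],"delta_rot": [0,0,0],"fingers": -0.27}
  ]
}}

```text
time_s: 9.9
eef_pos: [0.5669, -0.1563, 0.0345]
eef_rot: [-3.14, -0.0, 1.761]
ft_force: [-0.0, 0.1, -0.8]
grip_width: 0.0314
grasp_force: 0.0
```

Request:
{"name": "apply_moves", "arguments": {
  "plan": [
    {"offset": [0,0,0.01],"delta_rot": [0,0,0],"fingers": -0.27},
    {"offset": [0,0,0.02],"delta_rot": [0,0,0],"fingers": -0.27},
    {"offset": [0,0,0.03],"delta_rot": [0,0,0],"fingers": -0.27},
    {"offset": [0,0,0.036],"delta_rot": [0,0,0],"fingers": -0.27},
    {"offset": [0,0,0.036],"delta_rot": [0,0,0],"fingers": -0.27}
  ]
}}

```text
time_s: 10.4
eef_pos: [0.5672, -0.1563, 0.0205]
eef_rot: [-3.141, -0.0, 1.761]
ft_force: [0.1, 0.2, -0.9]
grip_width: 0.0311
grasp_force: 0.0
```

Request:
{"name": "apply_moves", "arguments": {
  "plan": [
    {"offset": [0,0,0],"delta_rot": [0,0,0],"fingers": -0.6},
    {"offset": [0,0,0],"delta_rot": [0,0,0],"fingers": -0.8},
    {"offset": [0,0,0],"delta_rot": [0,0,0],"fingers": -1},
    {"offset": [0,0,0],"delta_rot": [0,0,0],"fingers": -1},
    {"offset": [0,0,0],"delta_rot": [0,0,0],"fingers": -1},
    {"offset": [0,0,0],"delta_rot": [0,0,0],"fingers": -1}
  ]
}}

```text
time_s: 11.0
eef_pos: [0.5694, -0.1561, 0.0214]
eef_rot: [3.138, 0.001, 1.762]
ft_force: [5.8, 0.4, -3.1]
grip_width: 0.02
grasp_force: 58.8
```

Run:
```python
from h import *
s=readout.state()
print({k:s[k] for k in("eef_pos","ft_force","ft_torque","grip_width","grasp_force","joint_pos")})
```

```text
{'eef_pos': array([ 0.5694, -0.1561,  0.0214]), 'ft_force': array([ 5.8275,  0.3686, -3.0918]), 'ft_torque': array([ 0.1775, -1.0132,  0.0122]), 'grip_width': 0.019957334883465228, 'grasp_force': 58.79474401473999, 'joint_pos': array([ 0.0287,  0.7243,  0.2549,  1.8856, -0.3171,  0.5675,  0.6824])}
```

Request:
{"name": "apply_moves", "arguments": {
  "plan": [
    {"offset": [0,0.006,0],"delta_rot": [0,0,0],"fingers": -1},
    {"offset": [0,0.006,0],"delta_rot": [0,0,0.05],"fingers": -1},
    {"offset": [0,0.006,0],"delta_rot": [0,0,0.1],"fingers": -1},
    {"offset": [0,0.006,0],"delta_rot": [0,0,0.15],"fingers": -1},
    {"offset": [0,0.006,0],"delta_rot": [0,0,0.2],"fingers": -1},
    {"offset": [0,0.006,0],"delta_rot": [0,0,0.25],"fingers": -1},
    {"offset": [0,0.006,0],"delta_rot": [0,0,0.3],"fingers": -1}
  ]
}}

```text
time_s: 11.7
eef_pos: [0.5694, -0.156, 0.0213]
eef_rot: [-3.141, -0.0, 1.129]
ft_force: [-2.0, 0.1, 4.3]
grip_width: 0.0197
grasp_force: 59.5
```

```bash
cat > st.py <<'E'
from h import *
s=readout.state()
print({k:s[k] for k in("time_s","eef_pos","eef_rot","ft_force","ft_torque","grip_width","grasp_force")},s["joint_pos"][6])
S=imaging.snapshot("side")
d=np.array([.5675,-.156]);ey=np.array([-.189,.982]);ex=np.array([.982,.189])
for c,bx,z in(("green",(230,170,340,230),.12),("yellow",(270,195,320,245),.07)):
    for b in blobs(S,bx,*COL[c],5):
        p=onz("side",*b[0],z)[:2];print(c,b[0],b[1],b[2],(p-d)@ex,(p-d)@ey-.078)
E
python3 st.py
```

```text
{'time_s': 11.7, 'eef_pos': array([ 0.5694, -0.156 ,  0.0213]), 'eef_rot': array([-3.141 , -0.0001,  1.129 ]), 'ft_force': array([-2.0448,  0.1078,  4.3416]), 'ft_torque': array([0.1297, 0.4923, 0.1794]), 'grip_width': 0.01968384341248188, 'grasp_force': 59.54690337181091} 0.2440646013164312
green [282.4921 194.7804] 378 [271 185  23  21] -0.0023937557608995387 0.06489094281873557
yellow [294.6481 215.9815] 54 [290 211  12  14] 0.0006179812628582561 0.030667583325158024
```

Request:
{"name": "apply_moves", "arguments": {
  "plan": [
    {"offset": [0,0,0],"delta_rot": [0,0,0.05],"fingers": -1},
    {"offset": [0,0,0],"delta_rot": [0,0,0.1],"fingers": -1},
    {"offset": [0,0,0],"delta_rot": [0,0,0.15],"fingers": -1},
    {"offset": [0,0,0],"delta_rot": [0,0,0.2],"fingers": -1},
    {"offset": [0,0,0],"delta_rot": [0,0,0.25],"fingers": -1}
  ]
}}

```text
time_s: 12.25
eef_pos: [0.5693, -0.1559, 0.0213]
eef_rot: [-3.141, 0.0, 0.605]
ft_force: [-2.2, 1.0, 5.1]
grip_width: 0.0197
grasp_force: 59.6
```

```bash
python3 st.py
```

```text
{'time_s': 12.25, 'eef_pos': array([ 0.5693, -0.1559,  0.0213]), 'eef_rot': array([-3.1409,  0.0001,  0.6055]), 'ft_force': array([-2.1659,  0.9749,  5.0854]), 'ft_torque': array([0.2012, 0.6014, 0.1503]), 'grip_width': 0.019655898295445205, 'grasp_force': 59.59088444709778} -0.12961615854061714
green [282.5107 194.6845] 374 [271 185  23  21] -0.002176356358231258 0.06508862397812569
yellow [293.3684 214.8421] 57 [289 209  11  16] 0.0006560409781601051 0.03536241856925701
```

Request:
{"name": "apply_moves", "arguments": {
  "plan": [
    {"offset": [0,0,0],"delta_rot": [0,0,0.04],"fingers": -1},
    {"offset": [0,0,0],"delta_rot": [0,0,0.08],"fingers": -1},
    {"offset": [0,0,0],"delta_rot": [0,0,0.12],"fingers": -1},
    {"offset": [0,0,0],"delta_rot": [0,0,0.16],"fingers": -1}
  ]
}}

```text
time_s: 12.7
eef_pos: [0.5694, -0.1558, 0.0213]
eef_rot: [-3.141, 0.0, 0.271]
ft_force: [-2.1, 0.8, 5.0]
grip_width: 0.0198
grasp_force: 59.7
```

```bash
python3 st.py
```

```text
{'time_s': 12.7, 'eef_pos': array([ 0.5694, -0.1558,  0.0213]), 'eef_rot': array([-3.1409,  0.0003,  0.2714]), 'ft_force': array([-2.133 ,  0.8051,  4.9801]), 'ft_torque': array([0.2376, 0.5879, 0.1536]), 'grip_width': 0.01977003713142667, 'grasp_force': 59.67770576477051} -0.37710601690298046
green [282.5707 194.736 ] 375 [271 185  23  21] -0.002177003000022968 0.06487067647249813
yellow [292.386  214.0877] 57 [288 208  11  16] 0.0004501860637381033 0.038706165037912424
```

Request:
{"name": "apply_moves", "arguments": {
  "plan": [
    {"offset": [0,0,0],"delta_rot": [0,0,0.04],"fingers": -1},
    {"offset": [0,0,0],"delta_rot": [0,0,0.08],"fingers": -1}
  ]
}}

```text
time_s: 12.95
eef_pos: [0.5693, -0.1558, 0.0213]
eef_rot: [-3.141, 0.0, 0.104]
ft_force: [-2.9, 1.0, 5.4]
grip_width: 0.0198
grasp_force: 59.7
```

```bash
python3 st.py
```

```text
{'time_s': 12.95, 'eef_pos': array([ 0.5693, -0.1558,  0.0213]), 'eef_rot': array([-3.1408,  0.0004,  0.1039]), 'ft_force': array([-2.8986,  0.9733,  5.3683]), 'ft_torque': array([0.2362, 0.5143, 0.1836]), 'grip_width': 0.01979703138292457, 'grasp_force': 59.71986472606659} -0.5041518344781188
green [282.5438 194.7321] 377 [271 185  23  21] -0.0022140406737298918 0.06492291014239553
yellow [292.5577 213.25  ] 52 [288 208  11  15] 0.0023846423326881333 0.040355887924055506
```

Request:
{"name": "apply_moves", "arguments": {
  "plan": [
    {"offset": [0,0,0],"delta_rot": [0,0,0.04],"fingers": -1},
    {"offset": [0,0,0],"delta_rot": [0,0,0.08],"fingers": -1}
  ]
}}

```text
time_s: 13.2
eef_pos: [0.5694, -0.1558, 0.0213]
eef_rot: [-3.141, 0.0, -0.064]
ft_force: [-2.7, 0.6, 5.1]
grip_width: 0.0198
grasp_force: 59.6
```

```bash
python3 st.py
```

```text
{'time_s': 13.2, 'eef_pos': array([ 0.5694, -0.1558,  0.0213]), 'eef_rot': array([-3.1409,  0.0004, -0.0636]), 'ft_force': array([-2.72  ,  0.5791,  5.139 ]), 'ft_torque': array([0.2817, 0.5056, 0.167 ]), 'grip_width': 0.01975363539830226, 'grasp_force': 59.64978575706482} -0.6334742869137938
green [282.0724 194.3298] 373 [271 185  23  20] -0.0022138940487740205 0.06663151952076675
yellow [292.     213.0769] 52 [287 207  12  16] 0.0017683635135176193 0.04167350764770013
```

Request:
{"name": "apply_moves", "arguments": {
  "plan": [
    {"offset": [0,0,0],"delta_rot": [0,0,0.04],"fingers": -1},
    {"offset": [0,0,0],"delta_rot": [0,0,0.05],"fingers": -1}
  ]
}}

```text
time_s: 13.45
eef_pos: [0.5694, -0.1558, 0.0213]
eef_rot: [-3.141, 0.001, -0.168]
ft_force: [-2.9, -0.2, 6.5]
grip_width: 0.02
grasp_force: 59.9
```

```bash
python3 st.py
```

```text
{'time_s': 13.45, 'eef_pos': array([ 0.5694, -0.1558,  0.0213]), 'eef_rot': array([-3.1411,  0.0007, -0.168 ]), 'ft_force': array([-2.9094, -0.1728,  6.5412]), 'ft_torque': array([0.3909, 0.5015, 0.1833]), 'grip_width': 0.020009298385269488, 'grasp_force': 59.85891580581665} -0.7152462113791528
green [281.7177 194.2016] 372 [271 184  22  21] -0.00255357371834802 0.06750359527148884
yellow [291.3396 213.1698] 53 [287 207  11  16] 0.0004542770500108491 0.04254507308081491
```

Request:
{"name": "apply_moves", "arguments": {
  "plan": [
    {"offset": [0,0,0],"delta_rot": [0,0,0.04],"fingers": -1},
    {"offset": [0,0,0],"delta_rot": [0,0,0.05],"fingers": -1}
  ]
}}

```text
time_s: 13.7
eef_pos: [0.5694, -0.1557, 0.0213]
eef_rot: [-3.141, 0.001, -0.273]
ft_force: [-1.6, 0.7, 7.2]
grip_width: 0.0194
grasp_force: 59.9
```

```bash
python3 st.py
```

```text
{'time_s': 13.7, 'eef_pos': array([ 0.5694, -0.1557,  0.0213]), 'eef_rot': array([-3.141 ,  0.0006, -0.2726]), 'ft_force': array([-1.5794,  0.6796,  7.1814]), 'ft_torque': array([0.3849, 0.4577, 0.2045]), 'grip_width': 0.019448739119324716, 'grasp_force': 59.90666091442108} -0.7980600349268607
green [281.7608 194.1989] 372 [271 184  22  21] -0.0024768925673265794 0.06744117951203911
yellow [291.3958 212.8333] 48 [287 207  11  16] 0.0012101523599447502 0.043232220860614956
```

Request:
{"name": "apply_moves", "arguments": {
  "plan": [
    {"offset": [0,0,0],"delta_rot": [0,0,0.04],"fingers": -1},
    {"offset": [0,0,0],"delta_rot": [0,0,0.05],"fingers": -1}
  ]
}}

```text
time_s: 13.95
eef_pos: [0.5694, -0.1557, 0.0213]
eef_rot: [-3.141, 0.001, -0.377]
ft_force: [-2.6, 0.7, 5.8]
grip_width: 0.0202
grasp_force: 59.9
```

```bash
python3 st.py
```

```text
{'time_s': 13.95, 'eef_pos': array([ 0.5694, -0.1557,  0.0213]), 'eef_rot': array([-3.1411,  0.0007, -0.3774]), 'ft_force': array([-2.6325,  0.7429,  5.8453]), 'ft_torque': array([0.4306, 0.5332, 0.248 ]), 'grip_width': 0.02019835905227468, 'grasp_force': 59.9308580160141} -0.8818577182500726
green [281.8027 194.2297] 370 [271 185  23  20] -0.002467152647098167 0.06730076874443912
yellow [292.     211.6842] 38 [287 207  11  10] 0.004508803122684174 0.0449061543627117
```

Request:
{"name": "apply_moves", "arguments": {
  "plan": [
    {"offset": [0,0,0],"delta_rot": [0,0,0.04],"fingers": -1},
    {"offset": [0,0,0],"delta_rot": [0,0,0.05],"fingers": -1}
  ]
}}

```text
time_s: 14.2
eef_pos: [0.5694, -0.1557, 0.0213]
eef_rot: [-3.141, 0.001, -0.482]
ft_force: [-3.5, 2.0, 6.2]
grip_width: 0.0196
grasp_force: 60.0
```

```bash
python3 st.py
python3 - <<'E'
from h import *
S=imaging.snapshot("side");T=imaging.snapshot("top")
b=cv2.resize(S[175:245,250:320],None,fx=8,fy=8,interpolation=3)
cv2.imwrite("pics/c6.png",np.clip(b[:,:,::-1]*1.6,0,255).astype(np.uint8))
E
```

```text
{'time_s': 14.2, 'eef_pos': array([ 0.5694, -0.1557,  0.0213]), 'eef_rot': array([-3.1412,  0.0008, -0.4821]), 'ft_force': array([-3.4704,  2.0249,  6.2275]), 'ft_torque': array([0.4168, 0.4668, 0.2584]), 'grip_width': 0.019612689260327783, 'grasp_force': 59.954686760902405} -0.9666063126517648
green [281.8157 194.1165] 369 [271 184  22  21] -0.002225195971061803 0.06754932892506778
yellow [292.     211.4545] 33 [287 207  11  10] 0.004962342062554734 0.04544115289331166
```

View pics/c6.png

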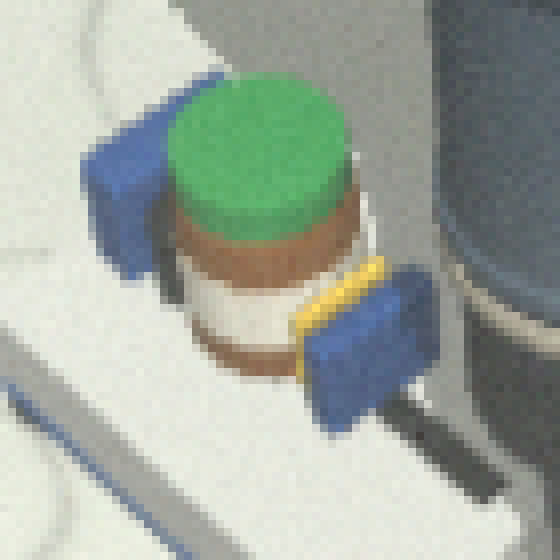

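The crop shows the jar seated against the V with the yellow pad at (340,290) partly pushed in. Torque rose from about 0.17 to 0.258 N m, so about 8 N. I'll release the dial and retreat.

Request:
{"name": "apply_moves", "arguments": {
  "plan": [
    {"offset": [0,0,0],"delta_rot": [0,0,0],"fingers": -0.4},
    {"offset": [0,0,0],"delta_rot": [0,0,0],"fingers": -0.27},
    {"offset": [0,0,0],"delta_rot": [0,0,0],"fingers": -0.27},
    {"offset": [0,0,0],"delta_rot": [0,0,0],"fingers": -0.27},
    {"offset": [0,0,0],"delta_rot": [0,0,0],"fingers": -0.27},
    {"offset": [0,0,-0.03],"delta_rot": [0,0,0],"fingers": -0.27},
    {"offset": [0,0,-0.08],"delta_rot": [0,0,0],"fingers": -0.27},
    {"offset": [0,0,-0.15],"delta_rot": [0,0,0],"fingers": -0.27},
    {"offset": [0,0,-0.25],"delta_rot": [0,0,0],"fingers": -0.27},
    {"offset": [0,0,-0.35],"delta_rot": [0,0,0],"fingers": -0.27},
    {"offset": [0,0,-0.4],"delta_rot": [0,0,0],"fingers": -0.27},
    {"offset": [0,0,-0.4],"delta_rot": [0,0,0],"fingers": -0.27},
    {"offset": [0,0,-0.4],"delta_rot": [0,0,0],"fingers": -0.27}
  ]
}}

```text
time_s: 15.65
eef_pos: [0.5697, -0.1558, 0.1814]
eef_rot: [-3.141, -0.001, -0.479]
ft_force: [1.2, -0.1, -0.0]
grip_width: 0.0311
grasp_force: 0.0
```

```bash
python3 st.py
python3 - <<'E'
from h import *
S=imaging.snapshot("side")
b=cv2.resize(S[150:290,230:400],None,fx=4,fy=4,interpolation=3)
cv2.imwrite("pics/c7.png",np.clip(b[:,:,::-1]*1.6,0,255).astype(np.uint8))
E
```

```text
{'time_s': 15.65, 'eef_pos': array([ 0.5697, -0.1558,  0.1814]), 'eef_rot': array([-3.141 , -0.0006, -0.4795]), 'ft_force': array([ 1.1594, -0.0814, -0.0187]), 'ft_torque': array([-0.0087, -0.0082,  0.0161]), 'grip_width': 0.03107985031505396, 'grasp_force': 0.0} -1.1464694728496185
green [281.7014 194.1945] 365 [271 185  22  20] -0.002566970877746322 0.06754666803294719
yellow [291.7097 211.7419] 31 [287 208  11   9] 0.0038957491061375506 0.04525097919660648
```

View pics/c7.png

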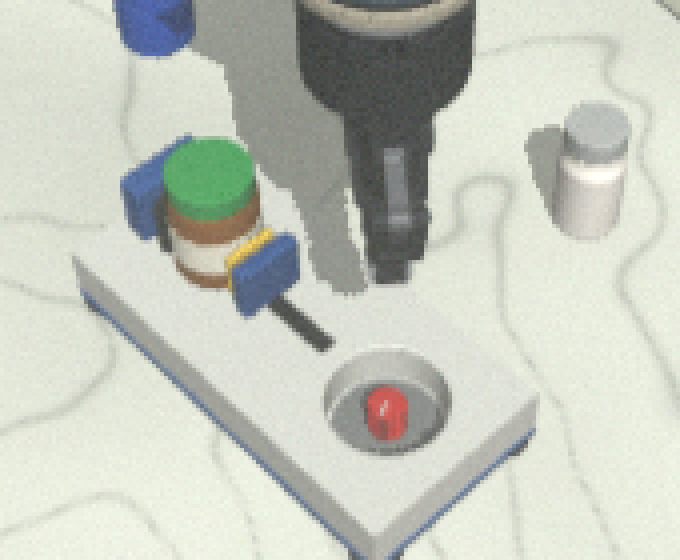

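The picture shows the jar (210,210) clamped upright in the V, the pad (250,260) part-pressed, and the gripper clear above the dial (387,412). I'll hand in.

```bash
python3 -c "
from cell import r
print(r.hand_in())"
```

```text
the job is handed in; nothing more can be done
None
```

I stood the jar upright in the V and turned the dial until the pad pressed it with about 8 N, estimated from wrist torque. The gripper is clear and the job is handed in; the result of the judging was not shown.

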